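# Set and lock the air, then feed a board to the marking head

## Task

Get the air marking stand ready: turn the regulator knob until its pointer faces the tick on the ring around it, then slide the guard over the knob all the way home so that the setting is locked. Then slide the plywood board straight out along its rest, without lifting it, until its outer end just reaches the line between the two pointer blades of the marking stand, and finish while still holding the board there: it must stay flat on the rest and not tip, with only the rest and your hand carrying it. Do not let it tip on the way, and leave the other things on the table where they are.

Things in the scene. Friction and masses are not known exactly. Their poses are not given: they have to be found in the camera images.
- regulator: Air regulator: fixed grey box 100 mm wide, 25 mm high; origin on the table under the knob axis; reaches from 60 mm in its own -x (towards the robot) to 150 mm in +x. Small round gauge (radius 18 mm, top 37 mm above the table) at -45 mm in x, -32 mm in y. Place and yaw vary from run to run.
- knob (a joint): Knob angle in rad, 0 to 1.9; grows as the knob turns clockwise seen from above; at 0 the pointer faces along the regulator's own -x. Stiff (0.05 N m), stays where left.
- knob_grip (a point): Centre of the knob's bar grip, on the vertical turning axis, 52 mm above the table. Black bar 40 mm long, 13 mm wide, top 65 mm above the table, standing on a disc 42 mm across whose top is 30 mm above the table. The point turns with the knob: bar along its x, pointer end at -x.
- knob_pointer (a point): Tip of the steel pointer at the -x end of the knob's bar, 28 mm from the turning axis. It is on the tick when it is straight over point index_mark.
- index_mark (a point): Where the pointer must come: 28 mm from the knob's axis, in the direction of the upright dark steel tick (10 x 4 x 10 mm) on the flat aluminium ring (58 to 72 mm across) round the knob. The tick is always clockwise of the pointer at the start, by 0.5 to 1.4 rad.
- guard_fin (a point): Grip point of the upright black fin on the guard, 100 mm above the table. Fin 14 mm thick along the slide, 30 mm across it, from the guard's flat top (76 mm above the table) up to 116 mm. The axes here are the regulator's: the guard slides along -x, over the knob. At the start the fin is 95 mm beyond the knob axis in +x; when home it is right over the axis.
- guard (a joint): Guard travel in m: 0 open (off the knob) to 0.095 home, hard stop there. About 1.5 N of friction; stays where left. The guard is a bridge 70 mm long, 76 mm wide, two steel side walls and a clear top; it passes over the knob without touching it.
- board_grip (a point): Centre of the upright light wooden block on the tail of the plywood board. Block 24 mm along the board (point y), 50 mm across (point x), 45 mm tall above the board's top; this centre is 97.5 mm and the block's top 120 mm above the table while the board lies flat. The board's outer end is 265 mm away along point -y, its tail end 35 mm in +y.
- board_end (a point): Middle of the board's outer end, at its top face (75 mm above the table). Board's outward direction is this point's -y.
- rest_edge (a point): Middle of the top outer edge of the rest (60 mm above the table), a fixed flat aluminium plate 100 mm wide (x) and 260 mm long (y), no side fences; outward is the point's -y. The board starts square on it with its outer end overhanging by 20 to 50 mm.
- marker_line (a point): Middle of the line between the two dark steel pointer blades (110 mm apart, on posts either side of the board's path) of the fixed marking stand, 75 mm above the table. The line runs along point x; outward is point -y. It lies on the rest's centre line, 150 to 200 mm beyond rest_edge, and varies from run to run.
- board: Plywood board 300 x 90 x 15 mm, about 0.45 kg, loose; origin under its middle, y along it, outer end at -y; underside 60 mm above the table. A steel plate on the outer end makes it front-heavy: it balances about 113 mm from the outer end, so with more overhang it tips unless the tail is held down (with 1 to 8 N at the mark).
- marker: Marking stand, fixed; origin on the table below marker_line, axes alike. Base 15 mm high, does not carry the board. The marking tip hangs 56 mm above the board top, 28 mm short of the line (point +y), under an arm 36 mm wide; the column stands 107 mm beyond it, 230 mm tall.
- screwdriver: Bystander: screwdriver 190 mm, near the robot.
- glasses: Bystander: safety glasses with red temples, beyond the rest, left of the wrench.
- wrench: Bystander: steel wrench 160 mm, beyond the rest.
- gear: Bystander: white plastic gear 54 mm across, near the robot on its right.
- jar: Bystander: glass jar 50 mm across, 75 mm tall, on the robot's side between regulator and rest.
- tray: Bystander: small grey tray 75 x 110 x 25 mm on the robot's side of the rest.
- tape: Bystander: roll of cardboard tape 72 mm across, beyond the rest.
Mind the look-alikes: they are no part of the job. What is shaped like the marker but purple is not meant.

How it is judged:
By the outcome, as a careful person would: the job done as asked, in the order asked, and still so for the second after the job is handed in, while the arm keeps its last pose, push and grip.
It also fails if it takes over 54 s, if anything falls off the work surface, if the arm or the gripper's body presses on something with over 40 N, if the wrist force passes 120 N, or if a joint passes its speed limit or range.

## Robot

A 6-joint arm with a two-finger parallel gripper is mounted at the origin on the work surface. World frame = base frame: x ahead of the robot, y to its left, z up, the work surface at z = 0. Lengths are in m, angles in rad, forces in N, time in s.
With the tool pointing down it reaches from about 0.25 to 0.775 m from the base axis. Payload 4 kg.
Tool frame: the origin (TCP) lies at the very end of the fingers, on their centre line; the grasp point (between the pads) lies 19 mm behind it; z points along the fingers, y is the direction in which the jaws open and shut (so a half turn about z gives the same grasp; the last joint's range is limited). The gripper opens to 94 mm and grips with 3 to 60 N. Pads are 16 mm wide; open, the fingers measure 119 mm over their backs; the gripper's body (75 mm by 177 mm) begins 78 mm behind the grasp point.
Start: joints at [1.122, 0.087, 1.371, -0, 1.684, -0.103], TCP at [0.186, 0.517, 0.206] pointing down, gripper open.
Joint ranges: [-3.1, 3.1], [-0.76, 2.03], [0.27, 2.55], [-1.08, 4.22], [0.17, 2.65], [-2.57, 2.57]. Speed limits (rad/s): [2.79, 2.79, 3.14, 3.14, 3.14, 3.14].

## Interface

Orientations are given as [roll, pitch, yaw] about the fixed x, y, z axes, in that order (R = Rz(yaw) Ry(pitch) Rx(roll)).
In Python, from bench import robot, cams, models gives the robot as it stands.
- The arm moves only by the tool step_arm, never from a script. Its argument "series" is a list of rows, each a list of 5 numbers: the gripper command: -1 is shut, 1 is fully open, values between are in proportion, then the shift along the tool's x, y, z in mm, then the turn about the tool's z in degrees. A call has 1 to 20 rows; each row is the pose to reach, as a shift and turn from the pose commanded when the call began, along the tool's axes at that moment; what a row does not reach only later rows make up. A row lasts 1/8 s, in which the tool goes at most 62.5 mm and 10.7 degrees, less where a joint would pass 70% of its speed; a pose out of reach is approached as far as the arm can. A call with a gripper value outside its range is refused whole. The fingers move at their own pace and stop on an object; the grip force is fixed at half the most. Time passes only in rows, so rows that repeat a pose let the fingers close. It gives the time, the measured TCP pose, the force and the opening at its end, in the units of the state.
- robot.get_obs(): the state, without advancing time (a new reading comes with each control period).
- cams.snapshot(name): name is "scene" or "top" or "wrist"; returns a dict with "pixels" (480x640x3 uint8, red, green, blue), "fov_y" (degrees; the focal length in pixels is half the picture's height over the tangent of half this angle, whatever the lens; pixels are square), "cx", "cy" (the principal point, pixels), "R" (3x3) and "t" (3): a world point X has camera coordinates R X + t. Camera axes: x right, y down, z forward; pixel columns grow to the right and rows downward; lengths in m; the calibration is good to about 2 mm. A picture is of the moment at which its call begins. There is no depth.
- robot.close_job(): hands the job in, once; it reports no verdict.
Trained networks look in a picture, given as the dict that the camera call returned (one of the last four; its "shot" number tells which), for a name from the list of things; names that differ only in an ending like _2 or _b are one class to them, and where a whole thing is asked for, a point or a joint stands for the part that bears it (a point fixed in the world has none). Each returns a list of dicts, best first, with "p" (0 to 1); they miss things now and then, are a little off and sometimes report something else, mostly with a low value. They report only what shows in the picture. A call takes as long as a camera call. They do not tell look-alikes from the thing itself.
- models.find_in(picture, label): "position" ([x, y, z] in m, in world coordinates, good to about 4 mm: the middle of the surface that is visible of it).
- models.pinpoint(picture, label): "position" ([x, y, z] in m, in world coordinates, good to about 4 mm: a listed point, or the origin of a listed thing).
The state is a dict: "time": time; "joint_positions": joint angles; "qvel": joint speeds; "joint_torque": joint torques, N m; "tool_pos": TCP position; "ee_rot": TCP orientation; "wrist_force": force on the tool from outside, world axes, zero at the start; "wrist_torque": the same for the moment, N m; "width": finger opening in m.
Only numpy, scipy, OpenCV 4.12 (cv2) and the standard library are available. Lean on these libraries where they do the work, as an engineer would, in place of code of your own. Each camera call takes 0.05 s, during which the arm holds its last target. There are 200 camera calls.

## Working session

There is one attempt and no reset: what is moved stays moved. The work goes in short steps, Python scripts to look and compute and a tool call to move; the robot and the scene stay as the last step left them, time stands still between calls to the robot, and variables do not carry over. Pictures are saved under pics/ and viewed, about 8 in all and at most 12, crops included, and the job is handed in when it is done.

Besides the shell and the picture viewer there is one more tool, called after "Call:" by a JSON object that holds its "op" and its "data", one argument or row to a line. step_arm: Moves the arm, as the interface text tells. Its arguments: {"type":"object","properties":{"series":{"type":"array","items":{"type":"array","items":{"type":"number"}}}},"required":["series"]}

```bash
mkdir -p pics; ls
cat > h.py <<'E'
import numpy as np,cv2
from bench import robot,cams,models
def save(s,n): cv2.imwrite(f'pics/{n}.png',s['pixels'][:,:,::-1])
def proj(s,X):
    c=np.array(s['R'])@np.array(X)+np.array(s['t']);f=240/np.tan(np.radians(s['fov_y'])/2)
    return np.array([s['cx']+f*c[0]/c[2],s['cy']+f*c[1]/c[2]])
def unproj(s,uv,z):
    f=240/np.tan(np.radians(s['fov_y'])/2);R=np.array(s['R']);t=np.array(s['t'])
    d=R.T@np.array([(uv[0]-s['cx'])/f,(uv[1]-s['cy'])/f,1]);o=-R.T@t
    return o+d*(z-o[2])/d[2]
E
python3 - <<'E'
from h import *
o=robot.get_obs();print(o['time'],o['tool_pos'],o['ee_rot'],o['width'])
for c in ['top','scene']:
    s=cams.snapshot(c);save(s,c+'0')
    for l in ['regulator','knob_grip','knob_pointer','index_mark','guard_fin','board_grip','board_end','rest_edge','marker_line']:
        print(c,l,[(np.round(r['position'],3).tolist(),round(r['p'],2)) for r in models.pinpoint(s,l)[:3]])
E
```

```text
pics
0.0 [0.18619289 0.51694097 0.20431907] [-3.13940030e+00 -2.05351889e-04  2.79580565e+00] 0.09364287119451208
top regulator [([0.457, 0.314, -0.001], 0.71)]
top knob_grip [([0.458, 0.315, 0.054], 0.76)]
top knob_pointer [([0.432, 0.326, 0.065], 0.7), ([0.533, -0.2, 0.077], 0.55)]
top index_mark [([0.452, 0.341, 0.035], 0.79)]
top guard_fin [([0.549, 0.29, 0.098], 0.6)]
top board_grip [([0.564, 0.059, 0.099], 0.63)]
top board_end [([0.53, -0.202, 0.077], 0.67)]
top rest_edge []
top marker_line [([0.193, -0.248, 0.074], 0.98), ([0.503, -0.355, 0.076], 0.75), ([0.432, 0.327, 0.063], 0.63)]
scene regulator [([0.458, 0.309, 0.0], 0.89)]
scene knob_grip [([0.456, 0.314, 0.052], 0.81), ([0.718, -0.169, -0.002], 0.49)]
scene knob_pointer [([0.431, 0.328, 0.057], 0.86), ([0.718, -0.175, -0.002], 0.66)]
scene index_mark [([0.456, 0.339, 0.032], 0.47)]
scene guard_fin [([0.55, 0.294, 0.101], 0.83)]
scene board_grip [([0.567, 0.061, 0.098], 0.95), ([0.459, 0.316, 0.003], 0.26)]
scene board_end [([0.53, -0.198, 0.076], 0.79)]
scene rest_edge []
scene marker_line [([0.19, -0.245, 0.079], 0.84)]
```

View pics/top0.png

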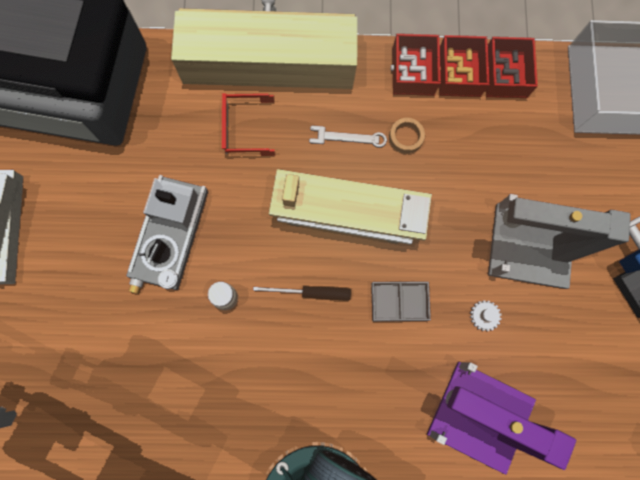

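View pics/scene0.png

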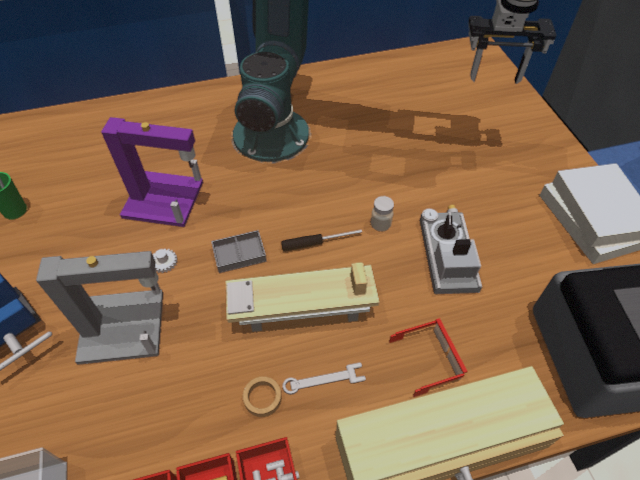

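The top view shows the regulator at about (160,235), the real grey stand at about (555,240), the purple decoy at (505,415), and the board at (350,205). I'll move above the knob and look from close up.

Call:
{"op": "step_arm", "data": {
  "series": [
    [0.3,-60,-18,0,6],
    [0.3,-115,-35,0,6],
    [0.3,-170,-52,0,6],
    [0.3,-225,-69,0,6],
    [0.3,-275,-85,0,6],
    [0.3,-310,-95,0,6],
    [0.3,-324,-99,0,6],
    [0.3,-324,-99,0,6]
  ]
}}

```text
time: 2.0
tool_pos: [0.4577, 0.3145, 0.2053]
ee_rot: [-3.142, -0.001, 2.69]
wrist_force: [0.2, -0.2, 1.0]
width: 0.0609
```

```bash
cat >> h.py <<'E'
from scipy.spatial.transform import Rotation as Ro
def shift(X,Y=None):
    o=robot.get_obs();R=Ro.from_euler('xyz',o['ee_rot']).as_matrix()
    return np.round(R.T@(np.array(X)-o['tool_pos'])*1000,1)
def st():
    o=robot.get_obs();print(round(o['time'],2),np.round(o['tool_pos'],4),np.round(np.degrees(o['ee_rot']),1),'F',np.round(o['wrist_force'],1),'T',np.round(o['wrist_torque'],2),'w',round(o['width'],4))
def pp(s,ls):
    for l in ls: print(l,[(np.round(r['position'],3).tolist(),round(r['p'],2)) for r in models.pinpoint(s,l)[:2]])
E
python3 - <<'E'
from h import *
st()
s=cams.snapshot('wrist');save(s,'w1');pp(s,['knob_grip','knob_pointer','index_mark','guard_fin','regulator'])
E
```

```text
2.0 [0.4577 0.3145 0.2053] [-180.    -0.   154.1] F [ 0.2 -0.2  1. ] T [ 0.01  0.03 -0.06] w 0.0609
knob_grip [([0.456, 0.32, 0.051], 0.78)]
knob_pointer [([0.428, 0.325, 0.063], 0.79)]
index_mark [([0.455, 0.345, 0.039], 0.62), ([0.389, 0.032, 0.002], 0.45)]
guard_fin [([0.55, 0.289, 0.106], 0.62)]
regulator [([0.46, 0.314, 0.001], 0.77)]
```

View pics/w1.png

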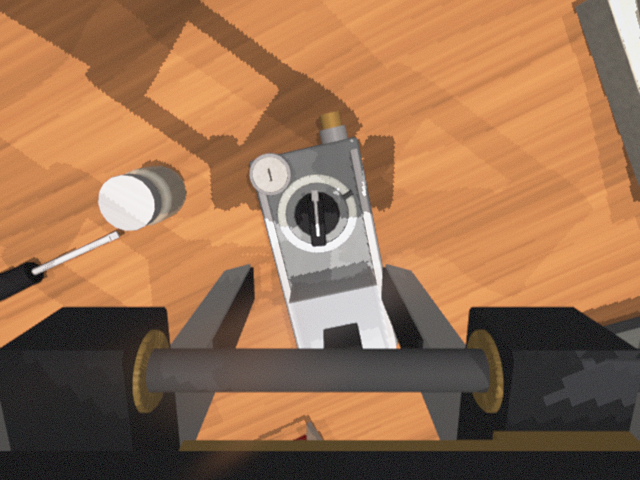

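Run:
```python
from h import *
s=cams.snapshot('wrist');save(s,'w1b')
c=s['pixels'][160:270,260:380][:,:,::-1];cv2.imwrite('pics/c1.png',cv2.resize(c,None,fx=5,fy=5,interpolation=cv2.INTER_CUBIC))
for z,uv in [(.027,(317,213)),(.065,(316,195)),(.065,(319,243)),(.035,(347,191))]: print(uv,np.round(unproj(s,uv,z),4))
```

```text
(317, 213) [0.4566 0.3152 0.027 ]
(316, 195) [0.4365 0.3239 0.065 ]
(319, 243) [0.4738 0.3087 0.065 ]
(347, 191) [0.449  0.3482 0.035 ]
```

View pics/c1.png

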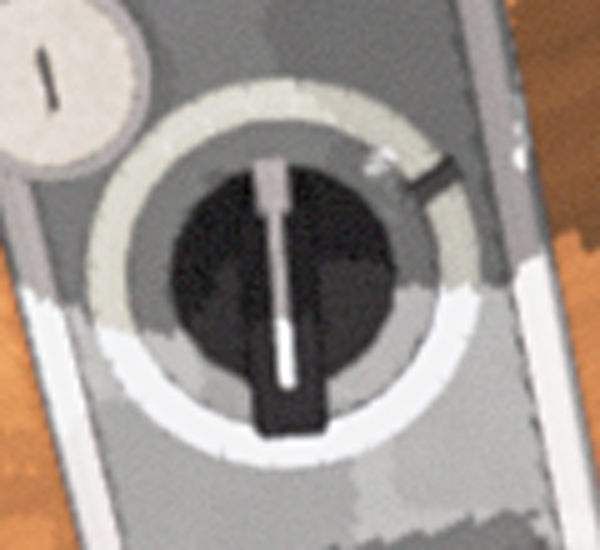

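Run:
```python
from h import *
s=cams.snapshot('wrist')
P=lambda x,y,z:unproj(s,(260+x/5,160+y/5),z)
an=lambda v:np.degrees(np.arctan2(v[1],v[0]))
c=P(283.5,273,.027);print('c',c)
b0,b1=P(276,205,.065),P(289,388,.065);print('bar',b0,b1,an(b0-b1),'barend',P(290,435,.065))
for z in(.027,.031,.037):
  t=P(432,177,z);print(z,'tick',t,an(t-c),np.linalg.norm((t-c)[:2]))
print('reg edges',an(P(465,0,.025)-P(590,545,.025)), an(P(0,200,.025)-P(95,545,.025)))
for l in ['knob_grip','knob_pointer','index_mark']:
  print(l,[np.round(r['position'],4) for r in models.pinpoint(s,l)[:1]])
print(shift([c[0],c[1],.041]))
```

```text
c [0.45799456 0.3141335  0.027     ]
bar [0.44081312 0.32105727 0.065     ] [0.4693398  0.30968617 0.065     ] 158.2671379269328 barend [0.47670331 0.30633172 0.065     ]
0.027 tick [0.45372882 0.346039   0.027     ] 97.61524157826935 0.03218940693636794
0.031 tick [0.4530884  0.34601302 0.031     ] 98.7490161909368 0.03225483386651461
0.037 tick [0.45212776 0.34597404 0.037     ] 100.43998428985918 0.03237652642565593
reg edges 168.56339323136825 167.76496629938458
knob_grip [array([0.4573, 0.3163, 0.0496])]
knob_pointer [array([0.4297, 0.3239, 0.0615])]
index_mark [array([0.4534, 0.3442, 0.0413])]
[ -0.8  -0.4 164.6]
```

Call:
{"op": "step_arm", "data": {
  "series": [
    [0.3,-1,0,55,-4],
    [0.3,-1,0,110,-4],
    [0.3,-1,0,150,-4],
    [0.3,-1,0,164,-4],
    [0.3,-1,0,164,-4],
    [-1,-1,0,164,-4],
    [-1,-1,0,164,-4],
    [-1,-1,0,164,-4],
    [-1,-1,0,164,-4]
  ]
}}

```text
time: 3.68
tool_pos: [0.4589, 0.3142, 0.0421]
ee_rot: [3.141, 0.001, 2.761]
wrist_force: [0.3, -0.3, -0.0]
width: 0.0245
```

```bash
python3 -c "
from h import *
st()"
```

```text
3.67 [0.4589 0.3142 0.0421] [179.9   0.  158.2] F [ 0.3 -0.3 -0. ] T [ 0.06 -0.05 -0.04] w 0.0245
```

Call:
{"op": "step_arm", "data": {
  "series": [
    [-1,0,0,0,0],
    [-1,0,0,0,0],
    [-1,0,0,0,0],
    [-1,0,0,0,9],
    [-1,0,0,0,18],
    [-1,0,0,0,27],
    [-1,0,0,0,36],
    [-1,0,0,0,45],
    [-1,0,0,0,53],
    [-1,0,0,0,58.5],
    [-1,0,0,0,58.5],
    [-1,0,0,0,58.5]
  ]
}}

```text
time: 5.18
tool_pos: [0.4577, 0.3129, 0.0416]
ee_rot: [-3.139, 0.002, 1.74]
wrist_force: [-3.1, -4.6, 3.7]
width: 0.0128
```

```bash
python3 -c "
from h import *
st()
s=cams.snapshot('wrist');save(s,'w2')
pp(s,['knob_pointer','index_mark'])"
```

```text
5.17 [0.4577 0.3129 0.0416] [-1.799e+02  1.000e-01  9.970e+01] F [-3.1 -4.6  3.7] T [-0.87  0.71 -0.05] w 0.0128
knob_pointer [([0.452, 0.342, 0.066], 0.78)]
index_mark [([0.456, 0.342, 0.041], 0.69)]
```

View pics/w2.png

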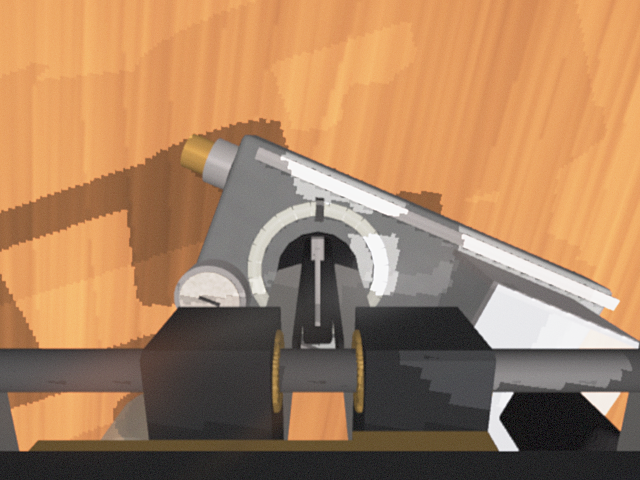

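Call:
{"op": "step_arm", "data": {
  "series": [
    [-0.2,0,0,0,0],
    [-0.2,0,0,0,0],
    [-0.2,0,0,0,0],
    [-0.2,0,0,-45,0],
    [-0.2,0,0,-90,0],
    [-0.2,0,0,-90,0]
  ]
}}

```text
time: 6.08
tool_pos: [0.4613, 0.3157, 0.1366]
ee_rot: [3.132, -0.004, 1.74]
wrist_force: [-0.3, 0.3, -0.0]
width: 0.0376
```

Run:
```python
from h import *
st()
s=cams.snapshot('wrist');save(s,'w3')
p=proj(s,[.458,.314,.03]).astype(int);print(p)
x0,y0=p[0]-60,p[1]-80
print(x0,y0)
c=s['pixels'][y0:y0+110,x0:x0+120][:,:,::-1];cv2.imwrite('pics/c3.png',cv2.resize(c,None,fx=5,fy=5,interpolation=cv2.INTER_CUBIC))
```

```text
6.08 [0.4613 0.3157 0.1366] [179.4  -0.2  99.7] F [-0.3  0.3 -0. ] T [-0.03  0.05  0.03] w 0.0376
[310 233]
250 153
```

View pics/c3.png

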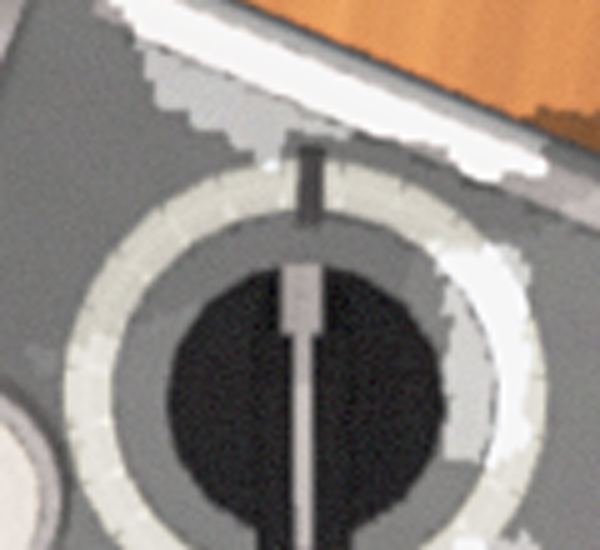

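Run:
```python
from h import *
s=cams.snapshot('wrist')
img=s['pixels'][153:263,250:370].astype(int)
P=lambda x,y,z:unproj(s,(250+x/5,153+y/5),z)
an=lambda v:np.degrees(np.arctan2(v[1],v[0]))
p0,p1=P(302,270,.065),P(304.5,540,.065);print('pointer',p0,an(p0-p1),'tool',np.degrees(robot.get_obs()['ee_rot'][2]))
# ring left/right/top points, outer circle r=36mm -> circle fit at z
for zr in(.026,.028):
  q=np.array([P(*k,zr)[:2] for k in[(63,385),(546,385),(300,157),(110,255),(500,255)]])
  A=np.c_[2*q,np.ones(5)];x=np.linalg.lstsq(A,(q**2).sum(1),rcond=None)[0];c=x[:2];print('c',c,np.sqrt(x[2]+c@c))
  for zt in(.027,.035):
    t=P(311,185,zt)[:2];print(' tick',an(t-c),np.linalg.norm(t-c))
  print(' ptr from c',an(p0[:2]-c))
  b=P(311,222,.027)[:2];e=P(311,150,.035)[:2];print(' tick base inner',an(b-c),np.linalg.norm(b-c), an(e-c))
```

```text
pointer [0.4520896  0.33872187 0.065     ] 100.01472930239673 tool 99.69301706420947
c [0.4563336  0.31311948] 0.03578135691281386
 tick 97.94539189585696 0.03196485659454246
 tick 97.8834120575071 0.032964405601943615
 ptr from c 99.4120934905314
 tick base inner 97.62180978297914 0.026603732996902787 98.09875318698208
c [0.45627707 0.31358874] 0.03553110764085084
 tick 97.96155445000657 0.03149229197756177
 tick 97.89817595362506 0.0324918314772543
 ptr from c 99.45926328945944
 tick base inner 97.63543624187862 0.026131125231360762 98.11430873444283
```

Call:
{"op": "step_arm", "data": {
  "series": [
    [-0.2,0,0,50,0],
    [-0.2,0,0,90,0],
    [-0.2,0,0,90,0],
    [-1,0,0,90,0],
    [-1,0,0,90,0],
    [-1,0,0,90,0],
    [-1,0,0,90,0],
    [-1,0,0,90,0],
    [-1,0,0,90,1.8],
    [-1,0,0,90,1.8],
    [-1,0,0,90,1.8],
    [-0.2,0,0,90,1.8],
    [-0.2,0,0,90,1.8],
    [-0.2,0,0,90,1.8],
    [-0.2,0,0,50,1.8],
    [-0.2,0,0,0,1.8],
    [-0.2,0,0,0,1.8]
  ]
}}

```text
time: 8.3
tool_pos: [0.4616, 0.3156, 0.1371]
ee_rot: [3.131, -0.004, 1.708]
wrist_force: [0.1, -0.0, 0.3]
width: 0.0375
```

Run:
```python
from h import *
st()
s=cams.snapshot('wrist');save(s,'w4')
p=proj(s,[.458,.314,.03]).astype(int);x0,y0=p[0]-60,p[1]-80
print(x0,y0);pp(s,['knob_pointer','index_mark','guard_fin'])
c=s['pixels'][y0:y0+110,x0:x0+120][:,:,::-1];cv2.imwrite('pics/c4.png',cv2.resize(c,None,fx=5,fy=5,interpolation=cv2.INTER_CUBIC))
```

```text
8.3 [0.4616 0.3156 0.1371] [179.4  -0.2  97.9] F [ 0.1 -0.   0.3] T [-0.04  0.07 -0.05] w 0.0375
250 153
knob_pointer [([0.452, 0.343, 0.064], 0.6)]
index_mark [([0.455, 0.343, 0.042], 0.77)]
guard_fin [([0.55, 0.288, 0.106], 0.8)]
```

View pics/c4.png

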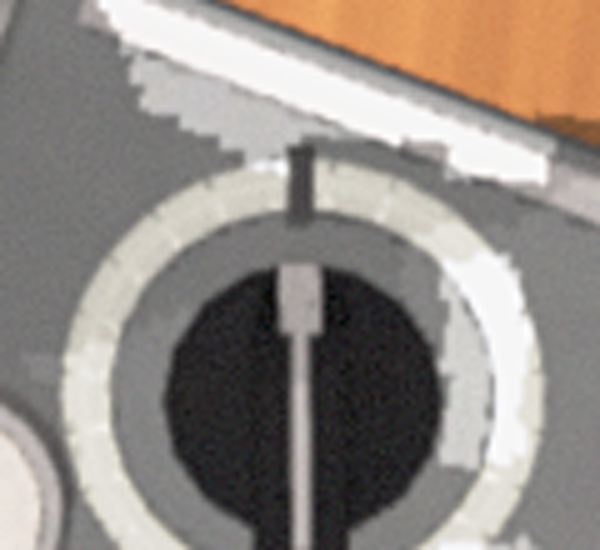

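The pointer and tick now line up: crop x of about 300 for the pointer and 301 for the tick. Next is the guard, which I'll push on the fin with closed fingers.

Call:
{"op": "step_arm", "data": {
  "series": [
    [-1,-20,50,0,10],
    [-1,-40,100,0,20],
    [-1,-46,117,0,20.4],
    [-1,-46,117,25,20.4],
    [-1,-46,117,51,20.4],
    [-1,-46,117,51,20.4]
  ]
}}

```text
time: 9.25
tool_pos: [0.5799, 0.2841, 0.0781]
ee_rot: [-3.139, 0.002, 1.352]
wrist_force: [-0.1, 0.1, 0.6]
width: 0.0004
```

Run:
```python
from h import *
st()
s=cams.snapshot('scene');save(s,'s5');pp(s,['guard_fin','knob_grip'])
u=np.array([np.cos(np.radians(-12.5)),np.sin(np.radians(-12.5))])
for d in(.115,.02,.017): print(d,shift([*(np.array([.457,.3137])+d*u),.086]))
```

```text
9.25 [0.5799 0.2841 0.0781] [-1.798e+02  1.000e-01  7.750e+01] F [-0.1  0.1  0.6] T [-0.11  0.08  0.01] w 0.0004
guard_fin [([0.552, 0.294, 0.102], 0.95)]
knob_grip [([0.454, 0.315, 0.055], 0.67), ([0.565, 0.062, 0.098], 0.62)]
0.115 [  2.2 -11.4  -7.1]
0.02 [   2.2 -106.4   -6.9]
0.017 [   2.2 -109.4   -6.9]
```

Call:
{"op": "step_arm", "data": {
  "series": [
    [-1,2,0,-9,0],
    [-1,2,-10,-9,0],
    [-1,2,-25,-9,0],
    [-1,2,-40,-9,0],
    [-1,2,-55,-9,0],
    [-1,2,-70,-9,0],
    [-1,2,-85,-9,0],
    [-1,2,-95,-9,0],
    [-1,2,-100,-9,0],
    [-1,2,-100,-9,0]
  ]
}}

```text
time: 10.65
tool_pos: [0.4826, 0.3079, 0.0891]
ee_rot: [-3.14, 0.001, 1.353]
wrist_force: [0.3, -0.5, -0.6]
width: 0.0008
```

Run:
```python
from h import *
st()
s=cams.snapshot('scene');save(s,'s6');pp(s,['guard_fin'])
s=cams.snapshot('top');pp(s,['guard_fin'])
```

```text
10.65 [0.4826 0.3079 0.0891] [-1.799e+02  1.000e-01  7.750e+01] F [ 0.3 -0.5 -0.6] T [-0.09  0.04  0.  ] w 0.0008
guard_fin [([0.464, 0.311, 0.099], 0.82)]
guard_fin [([0.464, 0.309, 0.099], 0.65)]
```

Call:
{"op": "step_arm", "data": {
  "series": [
    [-1,0,-4,0,0],
    [-1,0,-7,0,0],
    [-1,0,-9,0,0],
    [-1,0,-9,0,0]
  ]
}}

```text
time: 11.35
tool_pos: [0.4763, 0.3095, 0.0893]
ee_rot: [3.138, 0.0, 1.352]
wrist_force: [5.1, -0.4, -4.0]
width: 0.0006
```

Run:
```python
from h import *
st()
for n in('scene','top'):
  s=cams.snapshot(n);pp(s,['guard_fin'])
```

```text
11.35 [0.4763 0.3095 0.0893] [179.8   0.   77.5] F [ 5.1 -0.4 -4. ] T [-0.25 -0.93  0.02] w 0.0006
guard_fin [([0.457, 0.318, 0.098], 0.9)]
guard_fin [([0.458, 0.313, 0.098], 0.61)]
```

Call:
{"op": "step_arm", "data": {
  "series": [
    [-1,0,-3,0,0],
    [-1,0,-5,0,0],
    [-1,0,-5,0,0]
  ]
}}

```text
time: 11.92
tool_pos: [0.4763, 0.3095, 0.0895]
ee_rot: [3.128, -0.001, 1.35]
wrist_force: [17.5, -2.1, -8.8]
width: 0.0007
```

Run:
```python
from h import *
st()
g=[.5655,.060];
for n in('scene','top'):
  s=cams.snapshot(n);pp(s,['guard_fin','board_grip','board_end'])
```

```text
11.93 [0.4763 0.3095 0.0895] [ 1.792e+02 -1.000e-01  7.740e+01] F [17.5 -2.1 -8.8] T [-0.58 -2.93 -0.11] w 0.0007
guard_fin [([0.46, 0.314, 0.101], 0.82)]
board_grip [([0.566, 0.061, 0.099], 0.97), ([0.376, 0.183, -0.003], 0.33)]
board_end [([0.531, -0.199, 0.081], 0.7)]
guard_fin [([0.462, 0.312, 0.098], 0.94)]
board_grip [([0.567, 0.062, 0.097], 0.85)]
board_end [([0.532, -0.203, 0.074], 0.59)]
```

Pushing further raised the force to 17 N with no movement, so the guard is home. Moving to the board block.

Call:
{"op": "step_arm", "data": {
  "series": [
    [-1,0,20,0,0],
    [-1,0,25,-55,0],
    [0.17,0,30,-105,0],
    [0.17,-30,45,-110,10],
    [0.17,-75,70,-110,20],
    [0.17,-120,95,-110,30],
    [0.17,-165,120,-110,40],
    [0.17,-205,140,-110,50],
    [0.17,-222,148,-110,60],
    [0.17,-222,148,-110,70],
    [0.17,-222,148,-110,80],
    [0.17,-222,148,-110,85],
    [0.17,-222,148,-110,85]
  ]
}}

```text
time: 13.95
tool_pos: [0.5662, 0.0627, 0.1996]
ee_rot: [-3.141, 0.001, -0.13]
wrist_force: [0.1, 0.4, -0.6]
width: 0.0548
```

Run:
```python
from h import *
st()
s=cams.snapshot('top');save(s,'t7');pp(s,['guard_fin','marker','marker_line','board_end','rest_edge'])
s=cams.snapshot('wrist');save(s,'w7');pp(s,['board_grip','board_end','rest_edge'])
s=cams.snapshot('scene');save(s,'s7');pp(s,['guard_fin','marker','marker_line','board_grip','board_end','rest_edge'])
c=s['pixels'][230:380,30:390][:,:,::-1]
c2=cams.snapshot('top')['pixels'][160:300,260:640][:,:,::-1]
c=cv2.resize(c,(380,158))
cv2.imwrite('pics/c7.png',cv2.resize(np.vstack([c,c2]),None,fx=2,fy=2,interpolation=cv2.INTER_CUBIC))
```

```text
13.95 [0.5662 0.0627 0.1996] [-180.     0.    -7.4] F [ 0.1  0.4 -0.6] T [-0.01  0.18 -0.  ] w 0.0548
guard_fin [([0.459, 0.312, 0.101], 0.55)]
marker [([0.504, -0.348, 0.0], 0.97), ([0.194, -0.243, 0.001], 0.57)]
marker_line [([0.503, -0.354, 0.076], 0.89), ([0.19, -0.248, 0.075], 0.73)]
board_end [([0.533, -0.204, 0.078], 0.95)]
rest_edge []
board_grip [([0.569, 0.063, 0.095], 0.92)]
board_end []
rest_edge []
guard_fin [([0.459, 0.315, 0.106], 0.65)]
marker [([0.188, -0.242, -0.002], 0.63), ([0.501, -0.352, -0.0], 0.6)]
marker_line [([0.502, -0.355, 0.076], 0.97), ([0.188, -0.243, 0.076], 0.58)]
board_grip [([0.566, 0.061, 0.096], 0.76)]
board_end [([0.531, -0.2, 0.077], 0.84), ([0.567, 0.061, 0.1], 0.7)]
rest_edge []
```

View pics/c7.png

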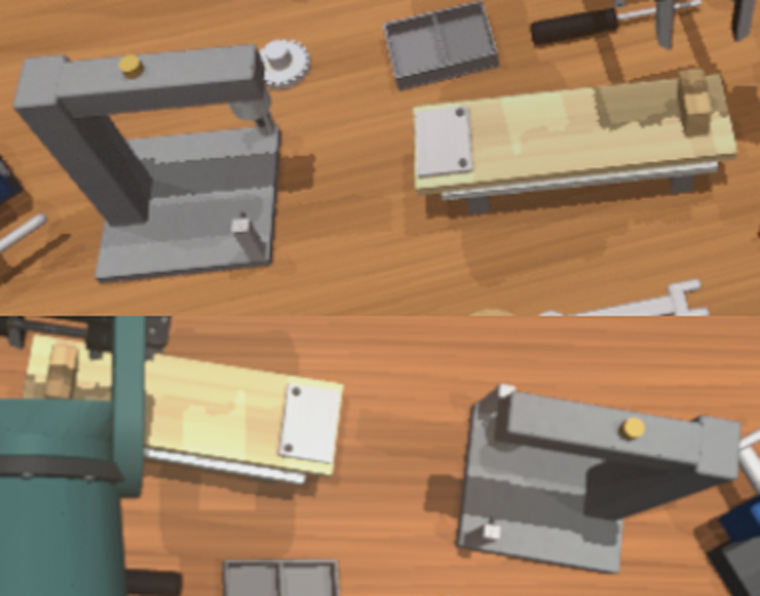

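Run:
```python
from h import *
an=lambda v:np.degrees(np.arctan2(v[0],-v[1]))
s=cams.snapshot('top')
a,b,c=[unproj(s,p,.075)[:2] for p in[(277.5,169.5),(431.5,194),(426,238.5)]]
print(a,b,c,'edge angle',an(b-a),'len',np.linalg.norm(b-a),np.linalg.norm(c-b),'end mid',(b+c)/2)
m=[unproj(s,p,.075)[:2] for p in[(513,196),(505,268)]];print('blades',m,np.mean(m,0),np.linalg.norm(m[0]-m[1]),'perp',an([ (m[0]-m[1])[1],-(m[0]-m[1])[0]]))
t=cams.snapshot('scene')
cp=lambda x,y:(30+x/2*360/380,230+y/2*150/158)
q=[unproj(t,cp(*p),.075)[:2] for p in[(414,107),(415,188),(735,155),(700,77)]];print('scene board',q,an(q[1]-q[2]))
print('scene blade',unproj(t,cp(240,222),.075))
# template the dark-ish/bright end: crop around blades
k=s['pixels'][170:290,470:560][:,:,::-1];k2=t['pixels'][270:370,60:180][:,:,::-1]
cv2.imwrite('pics/c8.png',np.hstack([cv2.resize(k,(390,520),interpolation=cv2.INTER_CUBIC),cv2.resize(k2,(400,520),interpolation=cv2.INTER_CUBIC)]))
```

```text
[0.61473536 0.08760749] [ 0.57320688 -0.20796785] [ 0.48597748 -0.19555785] edge angle -7.997733170544546 len 0.2984784701373473 0.08810775612017793 end mid [ 0.52959218 -0.20176285]
blades [array([ 0.57304212, -0.36525469]), array([ 0.4328879 , -0.34288083])] [ 0.50296501 -0.35406776] 0.1419288330978999 perp -9.0700225761507
scene board [array([ 0.4889898 , -0.19116321]), array([ 0.57634057, -0.20464604]), array([0.62126569, 0.08903618]), array([0.52900157, 0.08509601])] -8.697220980740378
scene blade [ 0.5687048  -0.36167302  0.075     ]
```

View pics/c8.png

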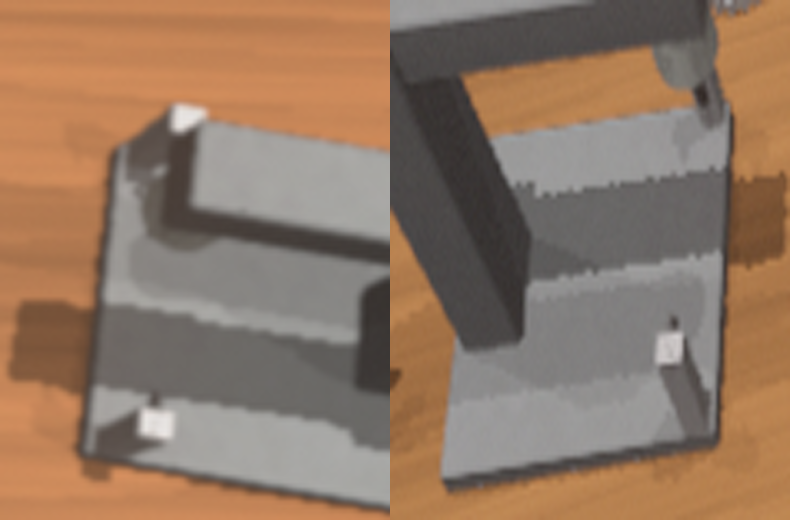

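Run:
```python
from h import *
s=cams.snapshot('top');t=cams.snapshot('scene')
A=unproj(s,(505.8,261.9),.075)[:2];B=unproj(t,(145.2,331.9),.075)[:2]
print(A,B,np.linalg.norm(A-B))
for a in(-7.6,-8,-8.4):
  d=np.array([np.sin(np.radians(a)),-np.cos(np.radians(a))]);l=np.array([-d[1],d[0]])
  print(a,'line along d: A',A@d,'B',B@d,'net',np.array([.5027,-.3545])@d,'| end',np.array([.5296,-.2018])@d, np.array([.532,-.202])@d,'grip+265',np.array([.5665,.0617])@d+.265,'scene end',np.array([.5327,-.1979])@d)
  print('  lat: grip',np.array([.5665,.0617])@l,'end',np.array([.5312,-.2015])@l,'line',np.array([.5027,-.3545])@l,(A+B)/2@l)
print(shift([.5665,.0617,.081]))
```

```text
[ 0.4444817  -0.34496205] [ 0.56206143 -0.35836312] 0.11834095274077991
-7.6 line along d: A 0.2831461953932552 B 0.2808788828790654 net 0.28490062163691604 | end 0.12998431174258906 0.1298651395140223 grip+265 0.12891875608582 scene end 0.12570857632581098
  lat: grip 0.553363384273634 end 0.5531833576184291 line 0.5451689424306 0.545360218554407
-8 line along d: A 0.27974500235274025 B 0.2766517277425202 net 0.2810877125162618 | end 0.12613002200359827 0.12599406017504242 grip+265 0.12505889846476806 scene end 0.12183653992252992
  lat: grip 0.5523998806128636 end 0.5540737779589754 line 0.5471446224467307 0.5473157314535737
-8.4 line along d: A 0.2763301749354719 B 0.27241108899106226 net 0.277261103577055 | end 0.12226958486527786 0.12211684006332066 grip+265 0.12120586137557746 scene end 0.11795856537817871
  lat: grip 0.5514094537612321 end 0.5549371935252654 line 0.5490936354058692 0.5492445689561367
[  0.2   0.7 118.5]
```

Call:
{"op": "step_arm", "data": {
  "series": [
    [0.17,0,0,50,0.4],
    [0.17,0,0,95,0.4],
    [0.17,0,0,115,0.4],
    [0.17,0,0,119,0.4],
    [0.17,0,0,119,0.4],
    [-1,0,0,119,0.4],
    [-1,0,0,119,0.4],
    [-1,0,0,119,0.4],
    [-1,0,0,119,0.4],
    [-1,0,0,119,0.4]
  ]
}}

```text
time: 16.3
tool_pos: [0.5666, 0.0622, 0.081]
ee_rot: [3.141, -0.001, -0.138]
wrist_force: [-1.2, -1.4, 2.1]
width: 0.0237
```

```bash
python3 -c "
from h import *
st()
s=cams.snapshot('top');pp(s,['board_end'])"
```

```text
16.3 [0.5666 0.0622 0.081 ] [180.   -0.   -7.9] F [-1.2 -1.4  2.1] T [-0.14  0.22 -0.07] w 0.0237
board_end [([0.533, -0.201, 0.072], 0.7)]
```

Call:
{"op": "step_arm", "data": {
  "series": [
    [-1,0,0,1.5,0],
    [-1,0,3,2,0],
    [-1,0,8,2,0],
    [-1,0,15,2,0],
    [-1,0,23,2,0],
    [-1,0,31,2,0],
    [-1,0,39,2,0],
    [-1,0,46,2,0],
    [-1,0,50,2,0],
    [-1,0,50,2,0]
  ]
}}

```text
time: 17.65
tool_pos: [0.5612, 0.0148, 0.0809]
ee_rot: [-3.138, -0.005, -0.137]
wrist_force: [1.2, 5.6, 8.2]
width: 0.0239
```

```bash
python3 -c "
from h import *
st()
s=cams.snapshot('top');pp(s,['board_end','board_grip'])"
```

```text
17.65 [0.5612 0.0148 0.0809] [-179.8   -0.3   -7.8] F [1.2 5.6 8.2] T [ 0.2   0.33 -0.03] w 0.0239
board_end [([0.528, -0.249, 0.077], 0.58), ([0.374, -0.155, -0.0], 0.53)]
board_grip [([0.559, 0.014, 0.1], 0.8)]
```

Call:
{"op": "step_arm", "data": {
  "series": [
    [-1,0,4,0.3,0],
    [-1,0,11,0.5,0],
    [-1,0,20,0.5,0],
    [-1,0,29,0.5,0],
    [-1,0,38,0.5,0],
    [-1,0,47,0.5,0],
    [-1,0,56,0.5,0],
    [-1,0,65,0.5,0],
    [-1,0,74,0.5,0],
    [-1,0,82,0.5,0],
    [-1,0,87,0.5,0],
    [-1,0,90,0.5,0],
    [-1,0,90,0.5,0]
  ]
}}

```text
time: 19.42
tool_pos: [0.5495, -0.0736, 0.0812]
ee_rot: [-3.136, -0.006, -0.137]
wrist_force: [1.5, 7.5, 11.0]
width: 0.0236
```

Run:
```python
from h import *
st()
s=cams.snapshot('top');t=cams.snapshot('scene')
pp(s,['board_end','board_grip','marker_line']);pp(t,['board_end','marker_line'])
k=s['pixels'][170:290,470:560][:,:,::-1];k2=t['pixels'][270:370,60:180][:,:,::-1]
cv2.imwrite('pics/c9.png',np.hstack([cv2.resize(k,(390,520),interpolation=cv2.INTER_CUBIC),cv2.resize(k2,(400,520),interpolation=cv2.INTER_CUBIC)]))
```

```text
19.43 [ 0.5495 -0.0736  0.0812] [-179.7   -0.3   -7.9] F [ 1.5  7.5 11. ] T [ 0.89  0.42 -0.16] w 0.0236
board_end [([0.516, -0.335, 0.079], 0.86), ([0.457, 0.31, 0.098], 0.63)]
board_grip [([0.546, -0.074, 0.096], 0.68), ([0.503, -0.356, 0.076], 0.2)]
marker_line [([0.505, -0.354, 0.076], 0.71), ([0.192, -0.247, 0.074], 0.64)]
board_end [([0.514, -0.338, 0.079], 0.94)]
marker_line [([0.192, -0.245, 0.078], 0.94), ([0.504, -0.353, 0.073], 0.83)]
```

View pics/c9.png

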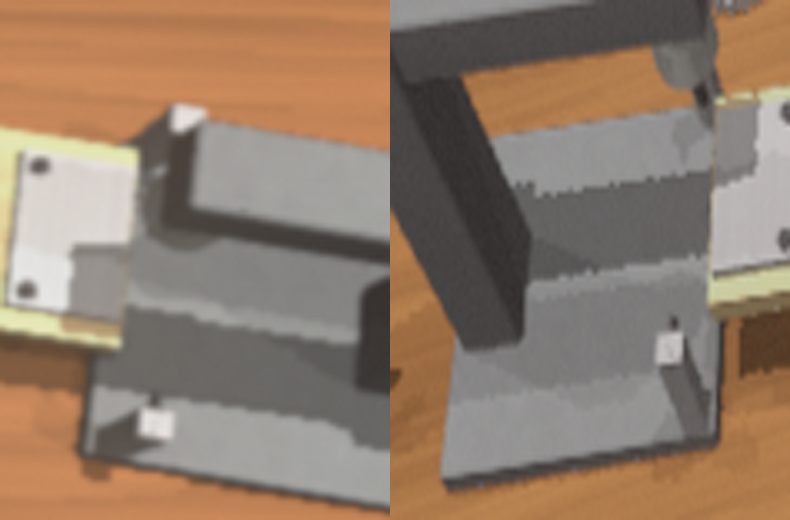

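Run:
```python
from h import *
s=cams.snapshot('top');t=cams.snapshot('scene')
S=lambda x,y:unproj(s,(470+x/4.3333,170+y/4.3333),.075)[:2]
T=lambda x,y:unproj(t,(60+(x-390)/3.3333,270+y/5.2),.075)[:2]
d=np.array([np.sin(np.radians(-7.9)),-np.cos(np.radians(-7.9))]);l=np.array([-d[1],d[0]])
for n,e0,e1,b,m in(('top',S(138,148),S(121,348),S(154,398),S(157,424)),('scene',T(716,100),T(709,303),T(674,322),T(669,347))):
  print(n,'len',np.linalg.norm(e0-e1),'end',e0@d,e1@d,'blade',b@d,'gap',(b-(e0+e1)/2)@d,'post gap',(m-(e0+e1)/2)@d,'lat',e0@l,e1@l,b@l)
```

```text
top len 0.09081223535544128 end 0.2631444915119669 0.26387007242902816 blade 0.28009957007713143 gap 0.016592288106633945 post gap 0.018890519763893943 lat 0.5981664721713186 0.5073571355225749 0.4876990521262925
scene len 0.08798264608497372 end 0.25885638960724594 0.2583094888200694 blade 0.2777049649938009 gap 0.019122025780143194 post gap 0.021269899059028652 lat 0.512818938718747 0.6007998850176061 0.6060317859905868
```

Call:
{"op": "step_arm", "data": {
  "series": [
    [-1,0,3,0,0],
    [-1,0,8,0,0],
    [-1,0,13,0,0],
    [-1,0,16,0,0],
    [-1,0,16,0,0],
    [-1,0,16,0,0]
  ]
}}

```text
time: 20.62
tool_pos: [0.5473, -0.0892, 0.0813]
ee_rot: [-3.136, -0.006, -0.137]
wrist_force: [1.4, 7.3, 10.9]
width: 0.0238
```

Run:
```python
from h import *
st()
s=cams.snapshot('top');t=cams.snapshot('scene')
pp(s,['board_end','marker_line']);pp(t,['board_end','marker_line'])
k=s['pixels'][180:270,480:540][:,:,::-1];k2=t['pixels'][280:345,120:185][:,:,::-1]
cv2.imwrite('pics/c10.png',np.hstack([cv2.resize(k,(400,600),interpolation=cv2.INTER_CUBIC),cv2.resize(k2,(390,600),interpolation=cv2.INTER_CUBIC)]))
```

```text
20.62 [ 0.5473 -0.0892  0.0813] [-179.7   -0.3   -7.9] F [ 1.4  7.3 10.9] T [ 1.17  0.51 -0.19] w 0.0238
board_end [([0.514, -0.356, 0.076], 0.74)]
marker_line [([0.502, -0.356, 0.075], 0.81), ([0.191, -0.246, 0.075], 0.75)]
board_end [([0.458, 0.34, 0.034], 0.59), ([0.507, -0.348, 0.077], 0.57)]
marker_line [([0.503, -0.354, 0.076], 0.92), ([0.193, -0.247, 0.079], 0.85)]
```

View pics/c10.png

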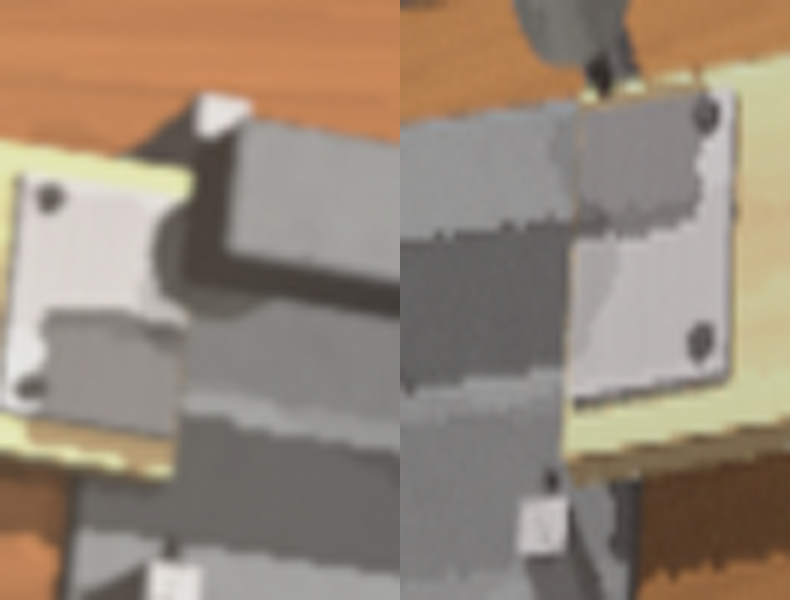

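Run:
```python
from h import *
s=cams.snapshot('top');t=cams.snapshot('scene')
S=lambda x,y:unproj(s,(480+x/6.6667,180+y/6.6667),.075)[:2]
T=lambda x,y:unproj(t,(120+(x-400)/6,280+y/9.2308),.075)[:2]
d=np.array([np.sin(np.radians(-7.9)),-np.cos(np.radians(-7.9))]);l=np.array([-d[1],d[0]])
for n,e0,e1,b in(('top',S(193,178),S(175,465),S(172,550)),('scene',T(578,103),T(565,457),T(551,480))):
  print(n,'len',np.linalg.norm(e0-e1),'end',e0@d,e1@d,'blade',b@d,'gap',(b-(e0+e1)/2)@d,(b-e1)@d)
```

```text
top len 0.08444647420915016 end 0.2771317648390224 0.27938904837794054 blade 0.280697122544869 gap 0.00243671593638757 0.001308074166928487
scene len 0.08615897183110886 end 0.2748077062336683 0.27369023700673056 blade 0.27775878047751185 gap 0.003509808857312437 0.004068543470781287
```

Call:
{"op": "step_arm", "data": {
  "series": [
    [-1,0,1,0,0],
    [-1,0,2.5,0,0],
    [-1,0,2.5,0,0],
    [-1,0,2.5,0,0]
  ]
}}

```text
time: 21.52
tool_pos: [0.547, -0.0912, 0.0813]
ee_rot: [-3.135, -0.006, -0.137]
wrist_force: [0.8, 8.8, 10.9]
width: 0.0237
```

Run:
```python
from h import *
st()
s=cams.snapshot('top');t=cams.snapshot('scene');pp(s,['guard_fin','board_end','marker_line']);pp(t,['guard_fin','board_end','marker_line'])
k=s['pixels'][180:270,480:540][:,:,::-1];k2=t['pixels'][280:345,120:185][:,:,::-1]
cv2.imwrite('pics/c11.png',np.hstack([cv2.resize(k,(400,600),interpolation=cv2.INTER_CUBIC),cv2.resize(k2,(390,600),interpolation=cv2.INTER_CUBIC)]))
```

```text
21.52 [ 0.547  -0.0912  0.0813] [-179.6   -0.3   -7.8] F [ 0.8  8.8 10.9] T [ 1.32  0.4  -0.19] w 0.0237
guard_fin [([0.46, 0.312, 0.101], 0.9), ([0.35, -0.32, -0.002], 0.64)]
board_end [([0.51, -0.353, 0.074], 0.96)]
marker_line [([0.503, -0.351, 0.078], 0.88), ([0.192, -0.248, 0.076], 0.78)]
guard_fin [([0.458, 0.317, 0.103], 0.95)]
board_end [([0.511, -0.354, 0.076], 0.93)]
marker_line [([0.503, -0.355, 0.075], 0.88), ([0.459, 0.315, 0.055], 0.7)]
```

View pics/c11.png

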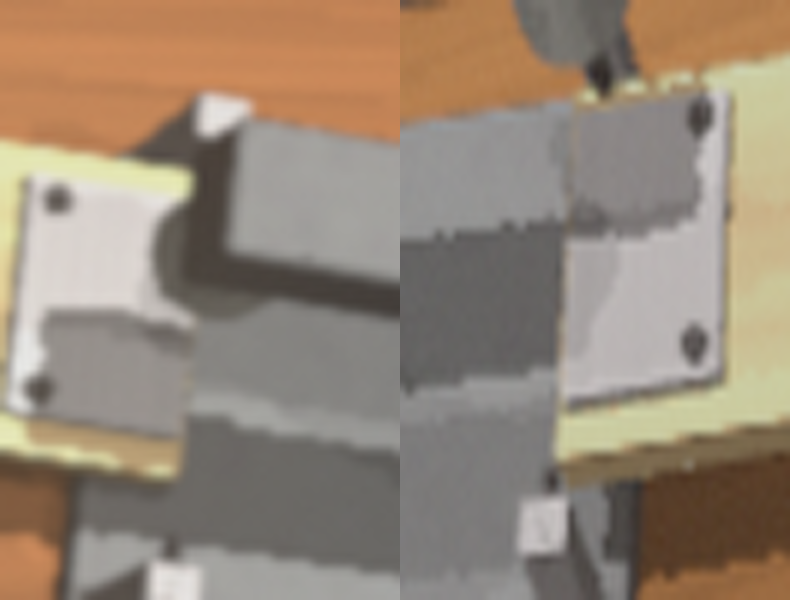

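Both views show the board's end on the blade line to within about 1 mm (+1.6 mm in one, −1.2 mm in the other), and the board is flat and pressed down. Handing in.

```bash
python3 -c "
from h import *
st();print(robot.close_job())"
```

```text
21.93 [ 0.547  -0.0912  0.0813] [-179.6   -0.3   -7.8] F [ 0.6  7.8 10.5] T [ 1.24  0.45 -0.19] w 0.0239
the job is handed in; nothing more can be done
None
```

The job is handed in at 21.9 s of the 54 s allowed, with the gripper still holding the board at the marking line; no verdict was reported.

- **Knob:** I turned it about 60° clockwise in two grips, since the first stopped about 1.7° short of the tick. The close-up before the guard moved showed pointer and tick in line to within about 1°.
- **Guard:** I pushed it to its hard stop. The force rose to about 17 N with no further movement, and the fin was found over the knob axis, so it should be fully home.
- **Board:** I slid it about 154 mm along the rest with the tail held down by roughly 10 N. It stayed level, and the gripper height held at 81 mm throughout.
- **End position against the blade line:** The checks disagreed slightly:
  - The top view put the end about 1 mm past the line.
  - The scene view put it about 1.5 mm short.
  - The networks put it about 2 mm short.

  I left it there, since that is within what these measurements can tell.
- **Other things:** I aimed at the grey stand, not the purple look-alike, and did not knowingly touch anything else. I did not take a separate final picture of the other objects.

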